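# Reverse the row of shoe creams into the window rack

### The arm

A 7-joint arm with a two-finger parallel gripper is mounted at the origin on the work surface. World frame = base frame: x ahead of the robot, y to its left, z up, the work surface at z = 0. Lengths are in m, angles in rad, forces in N, time in s.
With the tool pointing down it reaches from about 0.425 to 0.925 m from the base axis. Payload 6.8 kg.
Tool frame: the origin (TCP) lies at the very end of the fingers, on their centre line; the grasp point (between the pads) lies 19 mm behind it; z points along the fingers, y is the line along which they close (so a half turn about z gives the same grasp; the last joint's range is limited). The gripper opens to 85 mm and grips with 20 to 120 N. Pads are 22 mm wide; open, the fingers measure 114 mm over their backs; the gripper's body (76 mm by 85 mm) begins 54 mm behind the grasp point. The pads swing forward as they close: fully open they stand 13 mm farther back than shut.
Start: joints at [1.228, 0.477, 0.022, 1.555, -0.011, 1.109, -0.083], TCP at [0.157, -0.656, 0.231] pointing down, gripper open.
Joint ranges: [-2.96, 2.96], [-0.34, 2.1], [-1.41, 1.46], [0.24, 2.44], [-1.37, 4.51], [0.17, 1.92], [-2.96, 2.96]. Speed limits (rad/s): [2.39, 2.39, 3.14, 3.14, 3.14, 3.14, 3.14].

### API

Orientations are given as a unit quaternion [w, x, y, z].
In Python, from station import bot gives the robot as it stands. The module is installed in compiled form; this text tells all that it offers.
- The arm moves only by the shell command python3 -m jog 'ROWS' [OPENING] [FORCE]. ROWS is JSON, a list of rows, each a list of 4 numbers: the shift along the tool's x, y, z in cm, then the turn about the tool's z in rad. In form: [[x, y, z, spin], ...]. A call has 1 to 20 rows; each row is the pose to reach, as a shift and turn from the pose commanded when the call began, along the tool's axes at that moment; what a row does not reach only later rows make up. A row lasts 1/12 s, in which the tool goes at most 41.7 mm and 7.16 degrees, less where a joint would pass 70% of its speed; a pose out of reach is approached as far as the arm can. A call with a gripper value outside its range is refused whole. OPENING is the closure, from -1 (fully open) to 1 (shut), set as the call begins (- or left out, the last holds). The fingers move at their own pace and stop on an object; FORCE is the grip in N (left out, the last holds). Time passes only in rows, so rows that repeat a pose let the fingers close. It gives the time, the measured TCP pose, the force, the opening and the grip force at its end, in the units of the state.
- bot.get_obs(): the state, without advancing time (a new reading comes with each control period).
- bot.read_camera(name): name is "side" or "top"; returns a dict with "pixels" (480x640x3 uint8, red, green, blue), "depth" (480x640 float32, m along the optical axis (not along the pixel's ray), 0 where there is no reading), "fovy" (degrees; the focal length in pixels is half the picture's height over the tangent of half this angle, whatever the lens; pixels are square), "cx", "cy" (the principal point, pixels), "pose" (4x4, takes a point from camera to world coordinates). Camera axes: x right, y down, z forward; pixel columns grow to the right and rows downward; lengths in m; the calibration is good to about 2 mm. A picture is of the moment at which its call begins.
- bot.hand_in(): hands the job in; it is judged then, once.
The state is a dict: "t": time; "q": joint angles; "joint_vel": joint speeds; "joint_torque": joint torques, N m; "eef_pos": TCP position; "tool_rot": TCP orientation; "contact_force": force on the tool from outside, world axes, zero at the start; "torque": the same for the moment, N m; "gripper_width": opening from 0.0 (shut) to 1.0 (fully open); "grasp_force": force on a finger pad.
Only numpy, scipy, OpenCV 4.12 (cv2) and the standard library are available. Lean on these libraries where they do the work, as an engineer would, in place of code of your own. Each camera call takes 0.05 s, during which the arm holds its last target. There are 200 camera calls.

### The job

Move the four jars of shoe cream from the wooden bench rack to the green window rack in reverse order, so that customers outside read the row as you see it now: the jar on the far left of the wooden rack goes to the far right of the green one, the second from the left to the second from the right, and so on. Set each jar down gently, without dropping it, so that all four end up standing upright on the floors of their own compartments, let go and at rest.

Things in the scene. Friction and masses are not known exactly. Their poses are not given: they have to be found in the camera images.
- bench_rack: Source: pale wooden tray, four compartments in a row. Fixed; left or right. Origin: row centre, underside (table height). Row along its y (+y = robot's left; yaw within 0.3): compartment centres y = +99, +33, -33, -99 mm, x = 0; 62 x 62 mm inside, floor 6 mm and wall tops 21 mm above origin, walls 4 mm. A ledge on the robot's side (x -35 to -72 mm, top 6 mm) carries the tags.
- window_rack: Destination: pale green tray, four compartments in a row, empty at the start, no ledge. Fixed; left or right. Origin: row centre, underside (table height). Row along its y (+y = robot's left; yaw within 0.3): compartment centres y = +99, +33, -33, -99 mm, x = 0; 62 x 62 mm inside, floor 6 mm and wall tops 21 mm above origin, walls 4 mm.
- jar_black: Shoe cream jar with black cream and an aluminium lid with a black disc on top; an upright cylinder 44 mm in diameter and 62 mm tall, about 140 g, rigid. Origin: centre of its underside, z up. It starts in one of the bench rack's compartments, up to 4 mm off its centre.
- jar_white: Shoe cream jar with white cream and an aluminium lid with a white disc on top; an upright cylinder 44 mm in diameter and 62 mm tall, about 140 g, rigid. Origin: centre of its underside, z up. It starts in one of the bench rack's compartments, up to 4 mm off its centre.
- jar_red: Shoe cream jar with red cream and an aluminium lid with a red disc on top; an upright cylinder 44 mm in diameter and 62 mm tall, about 140 g, rigid. Origin: centre of its underside, z up. It starts in one of the bench rack's compartments, up to 4 mm off its centre.
- jar_blue: Shoe cream jar with blue cream and an aluminium lid with a blue disc on top; an upright cylinder 44 mm in diameter and 62 mm tall, about 140 g, rigid. Origin: centre of its underside, z up. It starts in one of the bench rack's compartments, up to 4 mm off its centre.
- tag_black: Black colour tag, a fixed plate 26 x 42 x 3 mm on the bench rack's ledge, 53 mm on the robot's side of the compartment centre in which the black jar starts. It stays there and shows which place that jar came from. Origin: centre of its underside.
- tag_white: White colour tag, a fixed plate 26 x 42 x 3 mm on the bench rack's ledge, 53 mm on the robot's side of the compartment centre in which the white jar starts. It stays there and shows which place that jar came from. Origin: centre of its underside.
- tag_red: Red colour tag, a fixed plate 26 x 42 x 3 mm on the bench rack's ledge, 53 mm on the robot's side of the compartment centre in which the red jar starts. It stays there and shows which place that jar came from. Origin: centre of its underside.
- tag_blue: Blue colour tag, a fixed plate 26 x 42 x 3 mm on the bench rack's ledge, 53 mm on the robot's side of the compartment centre in which the blue jar starts. It stays there and shows which place that jar came from. Origin: centre of its underside.
Not all that is in view belongs to the job. What is meant by the jar_red is not pink, turquoise or yellow, and is the smaller of those in its own colour.

How it is judged:
By the outcome, as a careful person would: the job done as asked, in the order asked, and still so for the second after the job is handed in, with the robot touching nothing.
It also fails if it takes over 106 s, if anything falls off the work surface, if the arm or the gripper's body presses on something with over 40 N, if the wrist force passes 120 N, or if a joint passes its speed limit or range.

## Working session

There is one attempt and no reset: what is moved stays moved. The work goes in short steps, Python scripts to look and compute and a shell command to move; the robot and the scene stay as the last step left them, time stands still between calls to the robot, and variables do not carry over. Pictures are saved under pics/ and viewed, at most 14 in all, crops included, and the job is handed in when it is done.

```bash
mkdir -p pics
cat > h.py <<'E'
import numpy as np, cv2
from station import bot
def cam(n,save=None):
    d=bot.read_camera(n)
    if save: cv2.imwrite('pics/'+save,d['pixels'][:,:,::-1])
    f=240/np.tan(np.radians(d['fovy'])/2)
    v,u=np.mgrid[:480,:640]; z=d['depth']
    P=np.stack([(u-d['cx'])/f*z,(v-d['cy'])/f*z,z,np.ones_like(z)],-1)@d['pose'].T
    return d['pixels'],P[...,:3],d,f
E
python3 - <<'E'
from h import *
for n in('top','side'):
    p,P,d,f=cam(n,n+'1.png'); np.save(n+'.npy',P); print(d['pose'].round(3),f)
o=bot.get_obs();print(o)
E
```

```text
[[ 0.01  -0.995  0.094  0.493]
 [-1.    -0.009  0.005 -0.014]
 [-0.004 -0.094 -0.996  0.996]
 [ 0.     0.     0.     1.   ]] 593.3368391682254
[[-0.911 -0.225  0.346  0.251]
 [-0.412  0.526 -0.744  0.679]
 [-0.015 -0.82  -0.572  0.568]
 [ 0.     0.     0.     1.   ]] 536.8170132368823
{'t': 0.1, 'q': array([ 1.22787797,  0.47774095,  0.02231962,  1.55634421, -0.0115117 ,
        1.1092912 , -0.0831134 ]), 'joint_vel': array([-5.91642915e-04,  3.93200911e-04, -1.28771914e-03, -3.29171163e-03,
        6.33359877e-04,  1.72581838e-04,  9.11358127e-05]), 'joint_torque': array([ 4.88120088e-03, -5.97752059e+01,  1.61388561e+00, -2.81948483e+01,
        1.29009041e-02,  5.03813411e-03, -3.51453821e-05]), 'eef_pos': array([ 0.15693328, -0.65595845,  0.23041025]), 'tool_rot': array([-8.15004066e-04,  9.93113830e-01,  1.17150480e-01, -1.46517300e-04]), 'contact_force': array([-0.09308617, -0.42415174, -0.48646489]), 'torque': array([ 0.03064154,  0.0527258 , -0.01267133]), 'grasp_force': 0.0, 'gripper_width': 0.9956383014099479}
```

View pics/top1.png

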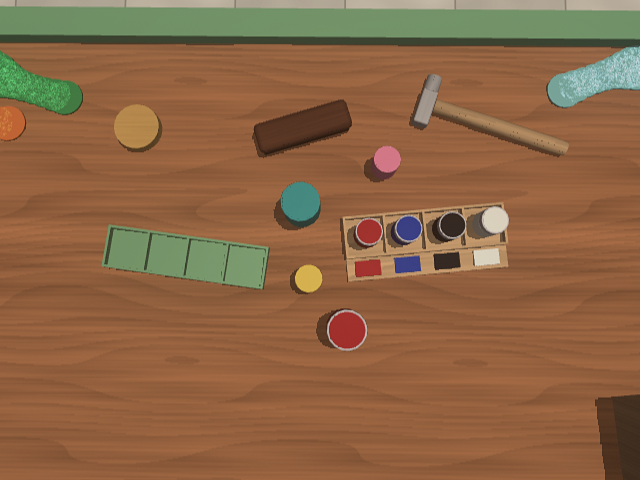

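View pics/side1.png

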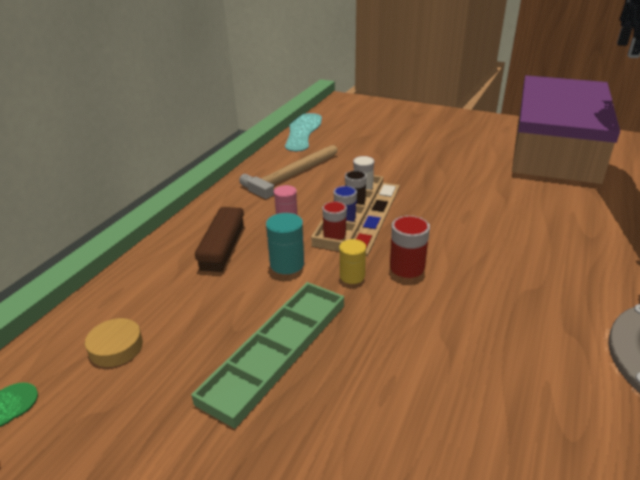

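The top view shows bench rack jars, left to right: red (368,232), blue (407,229), black (451,226), white (494,220). The tags are in the same order. The green rack is empty, running (105,245) to (267,270). There are two red candidates: the small one in the rack (368,232) and a large one at (347,330). The smaller one fits, and it also has the red tag below it. I'll measure and confirm it in a crop.

Run:
```python
from h import *
p,P,d,f=cam('top')
cv2.imwrite('pics/crop1.png',cv2.resize(p[190:360,280:520,::-1],None,fx=3,fy=3,interpolation=cv2.INTER_CUBIC)[:510])
x,y,z=P[...,0],P[...,1],P[...,2]
def blob(n,u,v,r,zl,zh):
    vv,uu=np.mgrid[:480,:640]
    m=((uu-u)**2+(vv-v)**2<r*r)&(z>zl)&(z<zh)
    q=P[m]; c,w=cv2.minEnclosingCircle(q[:,:2].astype(np.float32)*1000)
    print(n,np.round(c,1),'r',round(w,1),'z',np.median(q[:,2]).round(4),'mean',(q[:,:2].mean(0)*1000).round(1),len(q))
for n,u,v in(('red',368,232),('blue',407,229),('black',451,226),('white',494,220)): blob(n,u,v,19,.06,.08)
for n,u,v,r in(('bigred',347,330,26),('yellow',308,278,18),('teal',300,203,25),('pink',387,159,18)): blob(n,u,v,r,.04,.2)
hsv=cv2.cvtColor(p,cv2.COLOR_RGB2HSV)
# green rack
vv,uu=np.mgrid[:480,:640]
m=(hsv[...,0]>45)&(hsv[...,0]<80)&(hsv[...,1]>40)&(uu>90)&(uu<280)&(vv>215)&(vv<300)
print('green hist',np.histogram(z[m],bins=np.arange(-.002,.03,.004)))
q=P[m&(z>.016)][:,:2].astype(np.float32)*1000
c,s,a=cv2.minAreaRect(q);print('green',c,s,a,cv2.boxPoints((c,s,a)).round(1).tolist())
# bench tags
for n,u,v in(('red',368,268),('blue',407,265),('black',447,261),('white',487,257)): print('tag',n,(P[v-2:v+3,u-3:u+4].mean((0,1))*1000).round(1))
m=(uu>335)&(uu<515)&(vv>198)&(vv<288)&(z>.016)&(z<.026)
q=P[m][:,:2].astype(np.float32)*1000
c,s,a=cv2.minAreaRect(q);print('bench walls',c,s,a,cv2.boxPoints((c,s,a)).round(1).tolist())
```

```text
red [592.3 -86.4] r 21.9 z 0.068 mean [591.8 -86.1] 601
blue [ 597.3 -148.8] r 22.1 z 0.0681 mean [ 597.  -148.2] 610
black [ 603.3 -217.7] r 22.2 z 0.0682 mean [ 603.  -216.8] 618
white [ 612.  -284.7] r 22.5 z 0.0681 mean [ 611.7 -283.6] 628
bigred [439.5 -51.5] r 31.2 z 0.0884 mean [440.  -51.1] 1338
yellow [517.5   8.1] r 21.8 z 0.0623 mean [517.6   8.1] 599
teal [635.7  21.7] r 31.4 z 0.0883 mean [633.3  21. ] 1356
pink [ 708.8 -115.2] r 22.1 z 0.0621 mean [ 707.3 -114.8] 643
green hist (array([  51, 2205, 2810,  144,   69,  712,  351]), array([-0.002,  0.002,  0.006,  0.01 ,  0.014,  0.018,  0.022,  0.026]))
green (545.5192260742188, 164.21095275878906) (366.3298034667969, 68.26119232177734) 82.46747589111328 [[487.70001220703125, -12.899999618530273], [555.2999877929688, -21.799999237060547], [603.4000244140625, 341.29998779296875], [535.7000122070312, 350.29998779296875]]
tag red [535.9 -89.9   9. ]
tag blue [ 541.5 -154.7    9. ]
tag black [ 548.8 -221.3    8.8]
tag white [ 554.2 -279.9   37.3]
bench walls (599.9698486328125, -182.822265625) (70.65675354003906, 268.4710693359375) 5.779049396514893 [[551.2999877929688, -52.79999923706055], [578.2999877929688, -319.8999938964844], [648.5999755859375, -312.79998779296875], [621.5999755859375, -45.70000076293945]]
```

View pics/crop1.png

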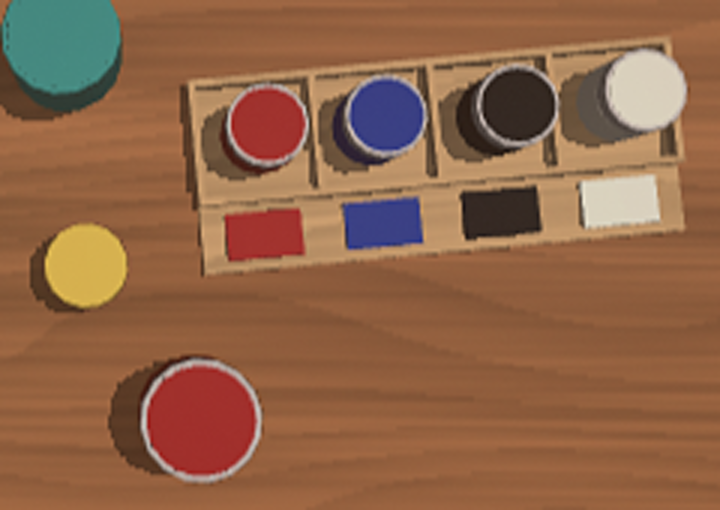

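The crop confirms the small red jar in the rack (radius 22 mm; the loose red one is 31 mm). The bench rack fit and jar positions agree to within 4 mm. The green rack fit has outliers (366 mm long against 268 expected), so I'll refit it and compute the first move.

```bash
cat >> h.py <<'E'
from scipy.spatial.transform import Rotation as R
def go(x,y,z,ang):
    """shift (cm, tool axes) and spin to bring TCP to x,y,z (mm), tool y at world angle ang"""
    o=bot.get_obs(); r=R.from_quat(o['tool_rot'],scalar_first=True); M=r.as_matrix()
    s=M.T@(np.array([x,y,z])/1000-o['eef_pos'])*100
    cur=np.arctan2(M[1,1],M[0,1]); dp=(ang-cur+np.pi)%(2*np.pi)-np.pi
    print('t',round(o['t'],2),'rows',s.round(2),'spin',round(-dp,3),'q',o['q'].round(2),'tilt',M[2].round(4))
E
python3 - <<'E'
from h import *
p,P,d,f=cam('top'); z=P[...,2]
hsv=cv2.cvtColor(p,cv2.COLOR_RGB2HSV); vv,uu=np.mgrid[:480,:640]
m=((hsv[...,0]>45)&(hsv[...,0]<80)&(hsv[...,1]>40)&(uu>90)&(uu<275)&(vv>215)&(vv<300)).astype(np.uint8)
n,l,st,_=cv2.connectedComponentsWithStats(m);k=1+np.argmax(st[1:,4]);print(st[k])
for lo in(.017,.019):
  q=P[(l==k)&(z>lo)&(z<.026)&(P[...,1]>10)&(P[...,1]<330)].astype(np.float32)*1000
  c,s,a=cv2.minAreaRect(q[:,:2]);print(c,s,a,cv2.boxPoints((c,s,a)).round(1).tolist())
# from image outline intersect z=21 top corners
cn=max(cv2.findContours(m,0,2)[0],key=cv2.contourArea)
b=cv2.boxPoints(cv2.minAreaRect(cn));print(b)
for u,v in b:
  r=d['pose'][:3,:3]@np.array([(u-d['cx'])/f,(v-d['cy'])/f,1]);t=d['pose'][:3,3];print(((t+r*(.021-t[2])/r[2])*1000).round(1))
go(592,-86.3,150,.1007)
E
```

```text
[ 102  225  167   64 6384]
(0.0, 0.0) (0.0, 0.0) 0.0 [[0.0, 0.0], [0.0, 0.0], [0.0, 0.0], [0.0, 0.0]]
(0.0, 0.0) (0.0, 0.0) 0.0 [[0.0, 0.0], [0.0, 0.0], [0.0, 0.0], [0.0, 0.0]]
[[101.50001 265.5    ]
 [107.38001 224.34003]
 [268.52002 247.36005]
 [262.64    288.52002]]
[535.4 349.4  21. ]
[603.6 342.7  21. ]
[567.9  75.   21. ]
[500.2  83.5  21. ]
t 0.2 rows [ 55.57 -45.29   8.11] spin -1.437 q [ 1.23  0.48  0.02  1.56 -0.01  1.11 -0.08] tilt [-1.0e-04 -1.1e-03 -1.0e+00]
```

Run:
```python
from h import *
P=np.load('side.npy')
for u,v in((530,85),(605,85),(520,120),(608,128),(565,105)): print(u,v,(P[v,u]*1000).round())
T=np.load('top.npy');z=T[...,2];p,_,d,f=cam('top')
hsv=cv2.cvtColor(p,cv2.COLOR_RGB2HSV); vv,uu=np.mgrid[:480,:640]
m=((hsv[...,0]>45)&(hsv[...,0]<80)&(hsv[...,1]>40)&(uu>90)&(uu<275)&(vv>215)&(vv<300))
q=T[m&(z>.018)&(z<.026)&(T[...,1]>.05)&(T[...,1]<.36)].astype(np.float32)*1000
print(cv2.boxPoints(cv2.minAreaRect(q[:,:2])).round(1).tolist(),cv2.minAreaRect(q[:,:2]))
```

```text
530 85 [ 343. -735.  124.]
605 85 [ 173. -802.  125.]
520 120 [ 335. -521.  113.]
608 128 [ 160. -514.  124.]
565 105 [ 252. -627.  122.]Traceback (most recent call last):
  File "<stdin>", line 8, in <module>
cv2.error: OpenCV(4.12.0) /io/opencv/modules/imgproc/src/convhull.cpp:143: error: (-215:Assertion failed) total >= 0 && (depth == CV_32F || depth == CV_32S) in function 'convexHull'
```

Purple box top is at z=0.125, under the start pose. So I'll travel at the present height first and descend later.

```bash
python3 - <<'E'
from h import *
T=np.load('top.npy');z=T[...,2];p,_,d,f=cam('top')
hsv=cv2.cvtColor(p,cv2.COLOR_RGB2HSV); vv,uu=np.mgrid[:480,:640]
m=((hsv[...,0]>45)&(hsv[...,0]<80)&(hsv[...,1]>40)&(uu>90)&(uu<275)&(vv>215)&(vv<300))
q=np.ascontiguousarray(T[m&(z>.018)&(z<.026)&(T[...,1]>.05)&(T[...,1]<.36)][:,:2]*1000,dtype=np.float32)
r=cv2.minAreaRect(q);print(r,cv2.boxPoints(r).round(1).tolist())
E
python3 -m jog '[[3,-2.5,0,-0.1],[6,-5,0,-0.2],[9,-7.5,0,-0.3],[12,-10,0,-0.4],[15,-12.5,0,-0.5],[18,-15,0,-0.6],[21,-17.5,0,-0.7],[24,-20,0,-0.8],[27,-22.5,0,-0.9],[30,-25,0,-1],[33,-27.5,1,-1.1],[36,-30,2,-1.2],[39,-32.5,3,-1.3],[42,-35,4,-1.4],[45,-37.5,5,-1.437],[48,-40,6,-1.437],[51,-42,6,-1.437],[53.5,-44,6,-1.437],[55,-45,6,-1.437],[55.6,-45.3,6,-1.437]]' -1 30
python3 -c "
from h import *
go(592,-86.3,27,.1007)"
```

```text
((551.9146118164062, 212.6305694580078), (268.12713623046875, 68.22451782226562), 82.46260833740234) [[500.5, 84.19999694824219], [568.0999755859375, 75.30000305175781], [603.2999877929688, 341.1000061035156], [535.7000122070312, 350.0]]
t: 1.97
eef_pos: [0.5943, -0.0824, 0.1714]
tool_rot: [-0.0, 0.669, 0.744, 0.001]
contact_force: [0.3, 0.0, 1.1]
gripper_width: 1.0
grasp_force: 0.0
t 1.97 rows [-0.39 -0.29 14.44] spin 0.005 q [ 0.41  0.46 -0.5   1.77  0.26  0.97 -0.08] tilt [ 0.0019  0.0015 -1.    ]
```

```bash
python3 -m jog '[[-0.4,-0.25,2,0],[-0.4,-0.25,4,0],[-0.4,-0.25,6,0],[-0.4,-0.25,6,0],[-0.4,-0.25,6,0],[-0.4,-0.25,6,0]]'
python3 -c "
from h import *
go(592,-86.3,27,.1007)
cam('side','s2.png')"
```

```text
t: 2.47
eef_pos: [0.5907, -0.0915, 0.1123]
tool_rot: [0.001, 0.671, 0.742, 0.0]
contact_force: [0.4, -0.3, 1.2]
gripper_width: 1.002
grasp_force: 0.0
t 2.47 rows [0.51 0.17 8.53] spin -0.001 q [ 0.4   0.53 -0.47  1.82  0.31  0.86 -0.11] tilt [-5.e-04  1.e-03 -1.e+00]
```

View pics/s2.png

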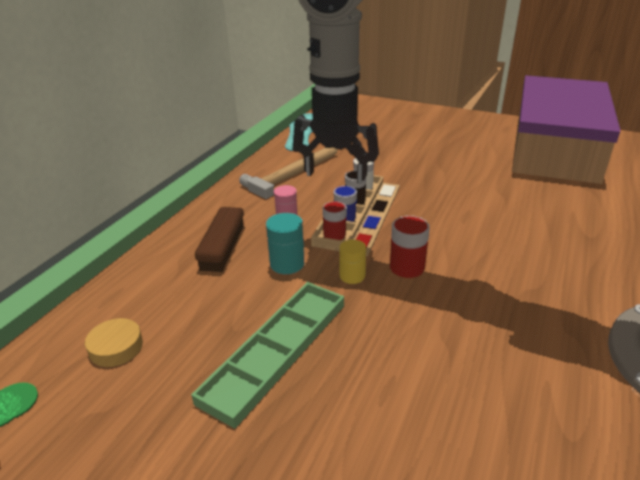

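The picture shows the open gripper straddling the red jar at (334,208), fingers at (308,170) and (370,175), across the row as planned. The residual is 5 mm along the row, so I'll correct it and descend.

```bash
python3 -m jog '[[0.5,0.15,1,0],[0.5,0.15,2,0],[0.5,0.15,2,0],[0.5,0.15,2,0]]'
python3 -c "
from h import *
go(592,-86.3,27,.1007)"
```

```text
t: 2.85
eef_pos: [0.5906, -0.0855, 0.0905]
tool_rot: [-0.001, 0.67, 0.742, -0.001]
contact_force: [-0.1, -0.6, -0.1]
gripper_width: 1.002
grasp_force: 0.0
t 2.85 rows [-0.1   0.14  6.34] spin 0.001 q [ 0.38  0.56 -0.46  1.84  0.32  0.82 -0.13] tilt [ 3.0e-04 -1.8e-03 -1.0e+00]
```

```bash
python3 -m jog '[[0,0.1,1.5,0],[0,0.1,3,0],[0,0.1,4.5,0],[0,0.1,5.7,0],[0,0.1,6.3,0],[0,0.1,6.3,0],[0,0.1,6.3,0]]' -1 30
python3 -m jog '[[0,0,0,0],[0,0,0,0],[0,0,0,0],[0,0,0,0],[0,0,0,0],[0,0,0,0],[0,0,0,0],[0,0,0,0],[0,0,0,0],[0,0,0,0]]' 1 40
python3 -c "
from h import *
go(592,-86.3,27,.1007)"
```

```text
t: 3.43
eef_pos: [0.5925, -0.0855, 0.0284]
tool_rot: [-0.0, 0.671, 0.742, 0.0]
contact_force: [0.6, 0.3, 0.1]
gripper_width: 1.001
grasp_force: 0.0
t: 4.27
eef_pos: [0.5929, -0.0857, 0.0291]
tool_rot: [0.001, 0.671, 0.742, 0.0]
contact_force: [-0.5, 0.4, 5.7]
gripper_width: 0.507
grasp_force: 40.8
t 4.27 rows [-0.05 -0.09  0.21] spin 0.0 q [ 0.35  0.64 -0.42  1.86  0.38  0.71 -0.18] tilt [-5.0e-04  1.1e-03 -1.0e+00]
```

```bash
python3 -m jog '[[0,0,-0.5,0],[0,0,-1.5,0],[0,0,-3,0],[0,0,-5,0],[0,0,-7,0],[0,0,-9,0],[0,0,-11,0],[0,0,-12,0],[0,0,-12.5,0],[0,0,-12.5,0],[0,0,-12.5,0]]'
python3 -c "
from h import *
go(538.8,114.5,154,-.1316)"
```

```text
t: 5.18
eef_pos: [0.5917, -0.0857, 0.1526]
tool_rot: [-0.0, 0.671, 0.742, -0.0]
contact_force: [-0.0, 0.5, -2.1]
gripper_width: 0.506
grasp_force: 40.8
t 5.18 rows [20.45 -3.25 -0.13] spin 0.232 q [ 0.41  0.48 -0.49  1.79  0.27  0.94 -0.09] tilt [ 1.0e-04 -1.1e-03 -1.0e+00]
```

```bash
python3 -m jog '[[0.7,-0.1,0,0.01],[2,-0.3,0,0.03],[4,-0.6,0,0.05],[6.5,-1,0,0.08],[9,-1.4,0,0.11],[11.5,-1.8,0,0.14],[14,-2.2,0,0.17],[16.5,-2.6,0,0.2],[18.5,-2.9,0,0.22],[19.8,-3.1,0,0.232],[20.4,-3.25,0,0.232],[20.45,-3.25,0,0.232],[20.45,-3.25,0,0.232],[20.45,-3.25,0,0.232],[20.45,-3.25,0,0.232]]'
python3 -c "
from h import *
go(538.8,114.5,31,-.1316)"
```

```text
t: 6.43
eef_pos: [0.5396, 0.1131, 0.153]
tool_rot: [0.0, 0.753, 0.659, -0.0]
contact_force: [0.3, -0.4, -1.6]
gripper_width: 0.508
grasp_force: 40.8
t 6.43 rows [ 0.13 -0.1  12.2 ] spin -0.001 q [ 0.08  0.41 -0.5   1.9   0.25  0.89 -0.68] tilt [-7.e-04 -2.e-04 -1.e+00]
```

```bash
python3 -m jog '[[0.1,-0.1,0.7,0],[0.1,-0.1,2,0],[0.1,-0.1,4,0],[0.1,-0.1,6,0],[0.1,-0.1,8,0],[0.1,-0.1,9.7,0],[0.1,-0.1,10.9,0],[0.1,-0.1,11.5,0],[0.1,-0.1,11.8,0],[0.1,-0.1,11.9,0],[0.1,-0.1,11.9,0],[0.1,-0.1,11.9,0]]'
python3 -m jog '[[0,0,0.1,0],[0,0,0.2,0],[0,0,0.3,0],[0,0,0.4,0],[0,0,0.4,0],[0,0,0.4,0]]'
python3 -c "
from h import *
go(538.8,114.5,29,-.1316)"
```

```text
t: 7.43
eef_pos: [0.5392, 0.1159, 0.0351]
tool_rot: [0.0, 0.752, 0.659, 0.001]
contact_force: [0.1, 1.0, -0.9]
gripper_width: 0.506
grasp_force: 40.8
t: 7.93
eef_pos: [0.5385, 0.1157, 0.0303]
tool_rot: [-0.0, 0.752, 0.659, -0.0]
contact_force: [0.2, -0.6, -1.3]
gripper_width: 0.504
grasp_force: 40.8
t 7.93 rows [-0.11  0.05  0.13] spin 0.001 q [ 0.    0.59 -0.42  1.98  0.38  0.66 -0.79] tilt [-1.e-04 -1.e-04 -1.e+00]
```

Not yet in contact, so 1 to 2 mm more, then check the force.

```bash
python3 -m jog '[[-0.1,0,0.05,0],[-0.1,0,0.1,0],[-0.1,0,0.13,0],[-0.1,0,0.13,0],[-0.1,0,0.13,0]]'
```

```text
t: 8.35
eef_pos: [0.5384, 0.1145, 0.0291]
tool_rot: [0.0, 0.752, 0.659, -0.0]
contact_force: [-1.3, -1.3, 1.8]
gripper_width: 0.51
grasp_force: 41.0
```

```bash
python3 -m jog '[[0,0,0,0],[0,0,0,0],[0,0,0,0],[0,0,0,0],[0,0,0,0],[0,0,0,0],[0,0,0,0],[0,0,0,0]]' -1
python3 -m jog '[[0,0,-0.7,0],[0,0,-2,0],[0,0,-4,0],[0,0,-6,0],[0,0,-8,0],[0,0,-10,0],[0,0,-11.5,0],[0,0,-12,0],[0,0,-12,0]]'
python3 -c "
from h import *
go(597.2,-148.5,150,.1007)
p,P,d,f=cam('top'); 
np.save('top2.npy',P);cv2.imwrite('pics/t2.png',p[:,:,::-1])"
```

```text
t: 9.02
eef_pos: [0.5384, 0.1147, 0.029]
tool_rot: [0.0, 0.752, 0.659, 0.0]
contact_force: [0.2, -0.2, -0.2]
gripper_width: 1.0
grasp_force: 0.0
t: 9.77
eef_pos: [0.5394, 0.1151, 0.1512]
tool_rot: [0.001, 0.752, 0.659, 0.002]
contact_force: [0.2, -0.7, -0.8]
gripper_width: 0.999
grasp_force: 0.0
t 9.77 rows [-25.38   9.17   0.13] spin -0.232 q [ 0.08  0.41 -0.5   1.91  0.25  0.88 -0.68] tilt [ 0.0011  0.0036 -1.    ]
```

View pics/t2.png

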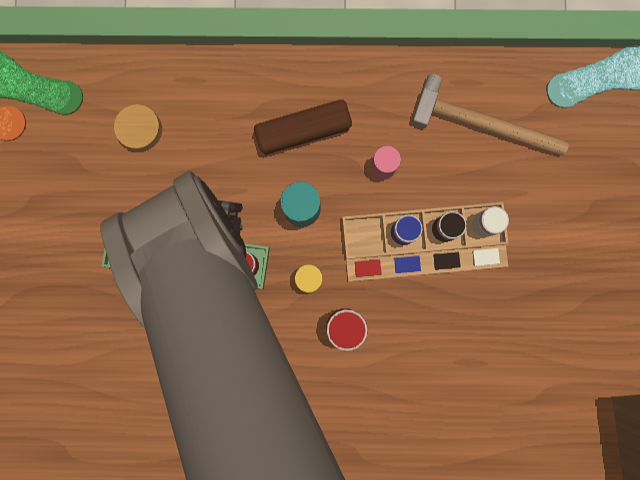

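The red jar has left the bench rack and is partly visible in the right-hand green compartment at (250,265). The others are undisturbed. Next is blue.

```bash
python3 -m jog '[[-1.5,0.5,0,-0.02],[-4,1.4,0,-0.05],[-7,2.5,0,-0.08],[-10,3.6,0,-0.11],[-13,4.7,0,-0.14],[-16,5.8,0,-0.17],[-19,6.9,0,-0.2],[-22,8,0,-0.22],[-24,8.7,0,-0.232],[-25.1,9.1,0,-0.232],[-25.4,9.2,0,-0.232],[-25.4,9.2,0,-0.232],[-25.4,9.2,0,-0.232],[-25.4,9.2,0,-0.232]]'
python3 -c "
from h import *
go(597.2,-148.5,29,.1007)"
```

```text
t: 10.98
eef_pos: [0.5963, -0.1466, 0.1489]
tool_rot: [-0.0, 0.669, 0.743, 0.0]
contact_force: [-0.2, 0.3, -0.3]
gripper_width: 0.999
grasp_force: 0.0
t 10.98 rows [-0.21  0.07 11.99] spin 0.003 q [ 0.49  0.51 -0.47  1.76  0.28  0.94  0.01] tilt [ 1.1e-03 -2.0e-04 -1.0e+00]
```

```bash
python3 -m jog '[[-0.2,0.1,1,0],[-0.2,0.1,3,0],[-0.2,0.1,5,0],[-0.2,0.1,7,0],[-0.2,0.1,9,0],[-0.2,0.1,10.8,0],[-0.2,0.1,11.7,0],[-0.2,0.1,12,0],[-0.2,0.1,12,0],[-0.2,0.1,12,0]]'
python3 -c "
from h import *
go(597.2,-148.5,29,.1007)"
```

```text
t: 11.82
eef_pos: [0.5983, -0.1507, 0.0297]
tool_rot: [0.0, 0.67, 0.742, 0.0]
contact_force: [-0.2, -0.5, -0.0]
gripper_width: 1.0
grasp_force: 0.0
t 11.82 rows [ 0.23 -0.08  0.07] spin 0.001 q [ 0.45  0.66 -0.41  1.82  0.37  0.74 -0.06] tilt [-2.0e-04  1.2e-03 -1.0e+00]
```

```bash
python3 -m jog '[[0.2,-0.05,0,0],[0.2,-0.05,0,0],[0.2,-0.05,0,0]]'
python3 -m jog '[[0,0,0,0],[0,0,0,0],[0,0,0,0],[0,0,0,0],[0,0,0,0],[0,0,0,0],[0,0,0,0],[0,0,0,0],[0,0,0,0]]' 1 40
python3 -m jog '[[0,0,-0.5,0],[0,0,-1.5,0],[0,0,-3,0],[0,0,-5,0],[0,0,-7,0],[0,0,-9,0],[0,0,-11,0],[0,0,-12,0],[0,0,-12.5,0],[0,0,-12.5,0],[0,0,-12.5,0]]'
python3 -c "
from h import *
go(547.5,179.9,154,-.1316)"
```

```text
t: 12.07
eef_pos: [0.5974, -0.149, 0.0299]
tool_rot: [0.001, 0.67, 0.742, 0.0]
contact_force: [0.1, -0.3, 0.1]
gripper_width: 0.995
grasp_force: 0.0
t: 12.82
eef_pos: [0.5971, -0.1492, 0.0293]
tool_rot: [0.0, 0.671, 0.742, 0.0]
contact_force: [-0.3, 0.4, 4.9]
gripper_width: 0.504
grasp_force: 40.7
t: 13.73
eef_pos: [0.5963, -0.1491, 0.1533]
tool_rot: [-0.0, 0.671, 0.742, -0.0]
contact_force: [0.3, -0.5, -2.4]
gripper_width: 0.504
grasp_force: 40.9
t 13.73 rows [33.22 -1.54 -0.07] spin 0.233 q [ 0.5   0.5  -0.47  1.75  0.27  0.95  0.01] tilt [ 2.0e-04 -1.2e-03 -1.0e+00]
```

```bash
python3 -m jog '[[1,0,0,0.01],[3,-0.1,0,0.03],[6,-0.2,0,0.05],[9,-0.4,0,0.08],[12,-0.5,0,0.1],[15,-0.7,0,0.12],[18,-0.8,0,0.14],[21,-1,0,0.16],[24,-1.1,0,0.18],[27,-1.2,0,0.2],[30,-1.4,0,0.22],[32,-1.5,0,0.232],[33,-1.55,0,0.232],[33.2,-1.55,0,0.232],[33.2,-1.55,0,0.232],[33.2,-1.55,0,0.232],[33.2,-1.55,0,0.232],[33.2,-1.55,0,0.232]]'
python3 -c "
from h import *
go(547.5,179.9,35,-.1316)"
```

```text
t: 15.23
eef_pos: [0.5484, 0.1778, 0.1538]
tool_rot: [0.0, 0.753, 0.658, -0.0]
contact_force: [0.5, 0.7, -1.1]
gripper_width: 0.507
grasp_force: 40.9
t 15.23 rows [ 0.21 -0.12 11.88] spin -0.002 q [-0.03  0.45 -0.5   1.84  0.27  0.92 -0.79] tilt [-9.e-04 -1.e-04 -1.e+00]
```

```bash
python3 -m jog '[[0.1,-0.1,0.7,0],[0.1,-0.1,2,0],[0.1,-0.1,4,0],[0.1,-0.1,6,0],[0.1,-0.1,8,0],[0.1,-0.1,9.7,0],[0.1,-0.1,10.9,0],[0.1,-0.1,11.5,0],[0.1,-0.1,11.8,0],[0.1,-0.1,11.9,0],[0.1,-0.1,11.9,0],[0.1,-0.1,11.9,0]]'
python3 -c "
from h import *
go(547.5,179.9,29,-.1316)"
```

```text
t: 16.23
eef_pos: [0.5478, 0.1811, 0.0358]
tool_rot: [0.0, 0.752, 0.659, 0.001]
contact_force: [0.1, 0.8, -1.1]
gripper_width: 0.505
grasp_force: 40.9
t 16.23 rows [-0.12 -0.02  0.68] spin 0.001 q [-0.09  0.61 -0.43  1.91  0.38  0.7  -0.89] tilt [ 7.0e-04  1.4e-03 -1.0e+00]
```

```bash
python3 -m jog '[[-0.1,0,0.1,0],[-0.1,0,0.2,0],[-0.1,0,0.3,0],[-0.1,0,0.4,0],[-0.1,0,0.5,0],[-0.1,0,0.6,0],[-0.1,0,0.65,0],[-0.1,0,0.65,0],[-0.1,0,0.65,0]]'
```

```text
t: 16.98
eef_pos: [0.547, 0.1798, 0.0292]
tool_rot: [0.0, 0.752, 0.659, -0.0]
contact_force: [-2.3, -0.8, 6.3]
gripper_width: 0.507
grasp_force: 41.6
```

Blue is in contact with the floor, so release, lift and go for black.

```bash
python3 -m jog '[[0,0,0,0],[0,0,0,0],[0,0,0,0],[0,0,0,0],[0,0,0,0],[0,0,0,0],[0,0,0,0],[0,0,0,0]]' -1
python3 -m jog '[[0,0,-0.7,0],[0,0,-2,0],[0,0,-4,0],[0,0,-6,0],[0,0,-8,0],[0,0,-10,0],[0,0,-11.5,0],[0,0,-12,0],[0,0,-12,0],[0,0,-12,0]]'
python3 -c "
from h import *
go(603.2,-217.2,150,.1007)"
```

```text
t: 17.65
eef_pos: [0.547, 0.1798, 0.0285]
tool_rot: [0.0, 0.752, 0.659, -0.0]
contact_force: [0.3, 0.3, 0.4]
gripper_width: 1.002
grasp_force: 0.0
t: 18.48
eef_pos: [0.5469, 0.1796, 0.1487]
tool_rot: [0.0, 0.752, 0.659, 0.0]
contact_force: [-0.6, -0.2, -0.1]
gripper_width: 0.997
grasp_force: 0.0
t 18.48 rows [-38.61  10.77  -0.13] spin -0.232 q [-0.03  0.46 -0.51  1.85  0.27  0.91 -0.8 ] tilt [-1.e-04  4.e-04 -1.e+00]
```

```bash
python3 -m jog '[[-1.5,0.4,0,-0.02],[-4,1.1,0,-0.04],[-7,2,0,-0.06],[-10,2.8,0,-0.08],[-13,3.6,0,-0.1],[-16,4.5,0,-0.12],[-19,5.3,0,-0.14],[-22,6.1,0,-0.16],[-25,7,0,-0.18],[-28,7.8,0,-0.2],[-31,8.6,0,-0.21],[-34,9.5,0,-0.22],[-36.5,10.2,0,-0.232],[-38,10.6,0,-0.232],[-38.6,10.8,0,-0.232],[-38.6,10.8,0,-0.232],[-38.6,10.8,0,-0.232],[-38.6,10.8,0,-0.232],[-38.6,10.8,0,-0.232],[-38.6,10.8,0,-0.232]]'
python3 -c "
from h import *
go(603.2,-217.2,29,.1007)"
```

```text
t: 20.15
eef_pos: [0.6039, -0.2153, 0.1487]
tool_rot: [-0.0, 0.67, 0.743, 0.0]
contact_force: [-0.5, -0.2, 0.0]
gripper_width: 0.998
grasp_force: 0.0
t 20.15 rows [-0.19 -0.09 11.97] spin 0.002 q [ 0.58  0.55 -0.46  1.69  0.28  0.97  0.12] tilt [ 4.e-04  2.e-04 -1.e+00]
```

```bash
python3 -m jog '[[-0.1,-0.1,1,0],[-0.1,-0.1,3,0],[-0.1,-0.1,5,0],[-0.1,-0.1,7,0],[-0.1,-0.1,9,0],[-0.1,-0.1,10.8,0],[-0.1,-0.1,11.7,0],[-0.1,-0.1,12,0],[-0.1,-0.1,12,0],[-0.1,-0.1,12,0],[-0.1,-0.1,12,0]]'
python3 -c "
from h import *
go(603.2,-217.2,29,.1007)"
```

```text
t: 21.07
eef_pos: [0.6037, -0.2183, 0.0297]
tool_rot: [0.001, 0.671, 0.742, 0.0]
contact_force: [0.3, -0.1, 0.4]
gripper_width: 0.999
grasp_force: 0.0
t 21.07 rows [ 0.11 -0.04  0.07] spin 0.0 q [ 0.54  0.69 -0.4   1.75  0.37  0.77  0.05] tilt [-9.e-04  2.e-03 -1.e+00]
```

```bash
python3 -m jog '[[0.1,0,0,0],[0.1,0,0,0],[0.1,0,0,0],[0.1,0,0,0],[0.1,0,0,0],[0.1,0,0,0],[0.1,0,0,0],[0.1,0,0,0],[0.1,0,0,0],[0.1,0,0,0]]' 1 40
python3 -m jog '[[0,0,-0.5,0],[0,0,-1.5,0],[0,0,-3,0],[0,0,-5,0],[0,0,-7,0],[0,0,-9,0],[0,0,-11,0],[0,0,-12,0],[0,0,-12.5,0],[0,0,-12.5,0],[0,0,-12.5,0]]'
python3 -c "
from h import *
go(556.1,245.3,154,-.1316)"
```

```text
t: 21.9
eef_pos: [0.6031, -0.2172, 0.0292]
tool_rot: [0.0, 0.671, 0.742, 0.0]
contact_force: [-0.9, 0.6, 5.6]
gripper_width: 0.504
grasp_force: 40.8
t: 22.82
eef_pos: [0.6021, -0.2171, 0.153]
tool_rot: [-0.0, 0.671, 0.742, -0.0]
contact_force: [-0.2, 0.8, -2.1]
gripper_width: 0.503
grasp_force: 40.9
t 22.82 rows [46.47  0.08 -0.09] spin 0.233 q [ 0.58  0.54 -0.46  1.69  0.28  0.98  0.12] tilt [ 2.e-04 -9.e-04 -1.e+00]
```

```bash
python3 -m jog '[[1,0,0,0.01],[3,0,0,0.02],[6,0,0,0.04],[9,0,0,0.05],[12,0,0,0.07],[15,0,0,0.08],[18,0,0,0.1],[21,0,0,0.11],[24,0,0,0.13],[27,0,0,0.14],[30,0,0,0.16],[33,0,0,0.17],[36,0,0,0.19],[39,0,0,0.2],[42,0,0,0.22],[44.5,0.1,0,0.232],[46,0.1,0,0.232],[46.4,0.1,0,0.232],[46.5,0.1,0,0.232],[46.5,0.1,0,0.232]]'
python3 -m jog '[[0,0,0,0],[0,0,0,0],[0,0,0,0]]'
python3 -c "
from h import *
go(556.1,245.3,35,-.1316)"
```

```text
t: 24.48
eef_pos: [0.5568, 0.244, 0.1528]
tool_rot: [0.0, 0.752, 0.659, -0.001]
contact_force: [0.8, -0.8, -2.1]
gripper_width: 0.508
grasp_force: 40.9
t: 24.73
eef_pos: [0.5572, 0.244, 0.1534]
tool_rot: [0.0, 0.753, 0.658, -0.0]
contact_force: [0.8, 0.5, -1.1]
gripper_width: 0.506
grasp_force: 40.9
t 24.73 rows [ 0.12 -0.13 11.84] spin -0.002 q [-0.14  0.5  -0.51  1.77  0.29  0.95 -0.89] tilt [-7.e-04  2.e-04 -1.e+00]
```

```bash
python3 -m jog '[[0,-0.1,0.7,0],[0,-0.1,2,0],[0,-0.1,4,0],[0,-0.1,6,0],[0,-0.1,8,0],[0,-0.1,9.7,0],[0,-0.1,10.9,0],[0,-0.1,11.5,0],[0,-0.1,11.8,0],[0,-0.1,11.9,0],[0,-0.1,11.9,0],[0,-0.1,11.9,0]]'
python3 -c "
from h import *
go(556.1,245.3,29,-.1316)"
```

```text
t: 25.73
eef_pos: [0.5564, 0.2461, 0.0354]
tool_rot: [0.0, 0.752, 0.659, 0.001]
contact_force: [-0.1, 0.3, -2.3]
gripper_width: 0.509
grasp_force: 40.9
t 25.73 rows [-0.09 -0.02  0.64] spin 0.001 q [-0.19  0.65 -0.44  1.83  0.39  0.74 -0.98] tilt [ 9.0e-04  1.4e-03 -1.0e+00]
```

```bash
python3 -m jog '[[-0.1,0,0.1,0],[-0.1,0,0.2,0],[-0.1,0,0.3,0],[-0.1,0,0.4,0],[-0.1,0,0.5,0],[-0.1,0,0.58,0],[-0.1,0,0.62,0],[-0.1,0,0.62,0],[-0.1,0,0.62,0]]'
```

```text
t: 26.48
eef_pos: [0.5557, 0.2448, 0.0291]
tool_rot: [0.0, 0.752, 0.659, -0.0]
contact_force: [-2.3, -1.8, 6.5]
gripper_width: 0.508
grasp_force: 41.6
```

```bash
python3 -m jog '[[0,0,0,0],[0,0,0,0],[0,0,0,0],[0,0,0,0],[0,0,0,0],[0,0,0,0],[0,0,0,0],[0,0,0,0]]' -1
python3 -m jog '[[0,0,-0.7,0],[0,0,-2,0],[0,0,-4,0],[0,0,-6,0],[0,0,-8,0],[0,0,-10,0],[0,0,-11.5,0],[0,0,-12,0],[0,0,-12,0],[0,0,-12,0]]'
python3 -c "
from h import *
go(612,-284.1,150,.1007)"
```

```text
t: 27.15
eef_pos: [0.5557, 0.2448, 0.0283]
tool_rot: [-0.0, 0.752, 0.659, -0.0]
contact_force: [-0.1, -0.0, 0.2]
gripper_width: 0.997
grasp_force: 0.0
t: 27.98
eef_pos: [0.5556, 0.2446, 0.1485]
tool_rot: [0.0, 0.752, 0.659, 0.0]
contact_force: [0.4, -0.2, -1.0]
gripper_width: 1.001
grasp_force: 0.0
t 27.98 rows [-51.68  12.5   -0.15] spin -0.232 q [-0.14  0.5  -0.51  1.77  0.29  0.94 -0.9 ] tilt [-0.e+00  4.e-04 -1.e+00]
```

```bash
python3 -m jog '[[-1.5,0.4,0,-0.01],[-4,1,0,-0.03],[-7,1.7,0,-0.04],[-10,2.4,0,-0.05],[-13,3.1,0,-0.07],[-16,3.9,0,-0.08],[-19,4.6,0,-0.1],[-22,5.3,0,-0.11],[-25,6,0,-0.13],[-28,6.8,0,-0.14],[-31,7.5,0,-0.16],[-34,8.2,0,-0.17],[-37,8.9,0,-0.18],[-40,9.7,0,-0.2],[-43,10.4,0,-0.21],[-46,11.1,0,-0.22],[-48.5,11.7,0,-0.232],[-50.5,12.2,0,-0.232],[-51.4,12.5,0,-0.232],[-51.7,12.5,0,-0.232]]'
python3 -m jog '[[0,0,0,0],[0,0,0,0],[0,0,0,0]]'
python3 -c "
from h import *
go(612,-284.1,29,.1007)"
```

```text
t: 29.65
eef_pos: [0.6112, -0.2862, 0.1468]
tool_rot: [-0.001, 0.672, 0.741, -0.001]
contact_force: [1.3, 0.7, 0.5]
gripper_width: 0.998
grasp_force: 0.0
t: 29.9
eef_pos: [0.6123, -0.2817, 0.1482]
tool_rot: [-0.0, 0.67, 0.743, 0.0]
contact_force: [-0.4, 0.6, -0.0]
gripper_width: 0.997
grasp_force: 0.0
t 29.9 rows [-0.25 -0.06 11.92] spin 0.003 q [ 0.65  0.6  -0.45  1.61  0.29  1.01  0.22] tilt [ 1.1e-03 -1.0e-04 -1.0e+00]
```

```bash
python3 -m jog '[[-0.15,-0.05,1,0],[-0.15,-0.05,3,0],[-0.15,-0.05,5,0],[-0.15,-0.05,7,0],[-0.15,-0.05,9,0],[-0.15,-0.05,10.8,0],[-0.15,-0.05,11.7,0],[-0.15,-0.05,11.9,0],[-0.15,-0.05,11.9,0],[-0.15,-0.05,11.9,0],[-0.15,-0.05,11.9,0]]'
python3 -c "
from h import *
go(612,-284.1,29,.1007)"
```

```text
t: 30.82
eef_pos: [0.6127, -0.2858, 0.0306]
tool_rot: [0.001, 0.67, 0.742, 0.0]
contact_force: [1.0, -0.1, 0.8]
gripper_width: 0.997
grasp_force: 0.0
t 30.82 rows [ 0.18 -0.05  0.16] spin 0.0 q [ 0.62  0.73 -0.4   1.67  0.37  0.81  0.16] tilt [-0.001  0.002 -1.   ]
```

```bash
python3 -m jog '[[0.15,-0.05,0.1,0],[0.15,-0.05,0.1,0],[0.15,-0.05,0.1,0],[0.15,-0.05,0.1,0]]'
python3 -m jog '[[0,0,0,0],[0,0,0,0],[0,0,0,0],[0,0,0,0],[0,0,0,0],[0,0,0,0],[0,0,0,0],[0,0,0,0],[0,0,0,0]]' 1 40
python3 -m jog '[[0,0,-0.5,0],[0,0,-1.5,0],[0,0,-3,0],[0,0,-5,0],[0,0,-7,0],[0,0,-9,0],[0,0,-11,0],[0,0,-12,0],[0,0,-12.5,0],[0,0,-12.5,0],[0,0,-12.5,0]]'
python3 -c "
from h import *
go(564.8,310.7,154,-.1316)"
```

```text
t: 31.15
eef_pos: [0.6112, -0.2843, 0.0286]
tool_rot: [0.0, 0.671, 0.742, 0.0]
contact_force: [-0.3, -0.4, -0.1]
gripper_width: 0.998
grasp_force: 0.0
t: 31.9
eef_pos: [0.6112, -0.2843, 0.0285]
tool_rot: [0.0, 0.671, 0.742, 0.0]
contact_force: [-1.2, 0.4, 2.9]
gripper_width: 0.506
grasp_force: 40.7
t: 32.82
eef_pos: [0.6106, -0.2841, 0.1528]
tool_rot: [-0.0, 0.671, 0.742, -0.0]
contact_force: [0.4, 0.2, -2.1]
gripper_width: 0.508
grasp_force: 40.8
t 32.82 rows [59.64  1.44 -0.1 ] spin 0.233 q [ 0.65  0.59 -0.45  1.6   0.29  1.01  0.22] tilt [ 2.e-04 -7.e-04 -1.e+00]
```

```bash
python3 -m jog '[[1,0,0,0.01],[3,0.1,0,0.02],[6,0.1,0,0.03],[9,0.2,0,0.04],[12,0.3,0,0.05],[15,0.4,0,0.06],[18,0.4,0,0.07],[21,0.5,0,0.09],[24,0.6,0,0.1],[27,0.6,0,0.11],[30,0.7,0,0.12],[33,0.8,0,0.13],[36,0.9,0,0.14],[39,0.9,0,0.16],[42,1,0,0.17],[45,1.1,0,0.18],[48,1.2,0,0.19],[51,1.2,0,0.2],[54,1.3,0,0.22],[56.5,1.4,0,0.232]]'
python3 -c "
from h import *
go(564.8,310.7,154,-.1316)"
```

```text
t: 34.48
eef_pos: [0.5659, 0.2822, 0.1521]
tool_rot: [-0.001, 0.752, 0.66, -0.001]
contact_force: [-0.1, 0.5, -2.0]
gripper_width: 0.507
grasp_force: 40.9
t 34.48 rows [ 2.81 -0.48 -0.19] spin 0.001 q [-0.19  0.54 -0.51  1.71  0.3   0.98 -0.94] tilt [-2.0e-04 -2.4e-03 -1.0e+00]
```

```bash
python3 -m jog '[[1.5,-0.3,0,0],[2.5,-0.5,0,0],[2.9,-0.6,0,0],[2.9,-0.6,0,0],[2.9,-0.6,0,0],[2.9,-0.6,0,0]]'
python3 -c "
from h import *
go(564.8,310.7,35,-.1316)"
```

```text
t: 34.98
eef_pos: [0.5666, 0.3066, 0.153]
tool_rot: [0.001, 0.753, 0.658, -0.0]
contact_force: [-0.0, 0.0, -1.1]
gripper_width: 0.506
grasp_force: 40.8
t 34.98 rows [ 0.4  -0.23 11.8 ] spin -0.002 q [-0.23  0.55 -0.5   1.68  0.31  0.99 -0.98] tilt [-1.5e-03  2.0e-04 -1.0e+00]
```

```bash
python3 -m jog '[[0.3,-0.2,0.7,0],[0.3,-0.2,2,0],[0.3,-0.2,4,0],[0.3,-0.2,6,0],[0.3,-0.2,8,0],[0.3,-0.2,9.7,0],[0.3,-0.2,10.9,0],[0.3,-0.2,11.5,0],[0.3,-0.2,11.8,0],[0.3,-0.2,11.8,0],[0.3,-0.2,11.8,0],[0.3,-0.2,11.8,0]]'
python3 -c "
from h import *
go(564.8,310.7,29,-.1316)"
```

```text
t: 35.98
eef_pos: [0.5649, 0.3126, 0.0364]
tool_rot: [0.0, 0.752, 0.659, 0.001]
contact_force: [0.4, 0.7, -1.7]
gripper_width: 0.505
grasp_force: 40.9
t 35.98 rows [-0.19  0.01  0.74] spin 0.001 q [-0.28  0.7  -0.45  1.74  0.4   0.79 -1.05] tilt [ 0.0012  0.0014 -1.    ]
```

```bash
python3 -m jog '[[-0.1,0,0.1,0],[-0.15,0,0.2,0],[-0.15,0,0.3,0],[-0.15,0,0.4,0],[-0.15,0,0.5,0],[-0.15,0,0.6,0],[-0.15,0,0.7,0],[-0.15,0,0.76,0],[-0.15,0,0.76,0],[-0.15,0,0.76,0]]'
```

```text
t: 36.82
eef_pos: [0.564, 0.3106, 0.0284]
tool_rot: [0.0, 0.752, 0.659, -0.0]
contact_force: [-1.3, -0.6, 5.8]
gripper_width: 0.505
grasp_force: 41.3
```

Floor contact. Release, lift, and move away to the right for a clear view.

```bash
python3 -m jog '[[0,0,0,0],[0,0,0,0],[0,0,0,0],[0,0,0,0],[0,0,0,0],[0,0,0,0],[0,0,0,0],[0,0,0,0]]' -1
python3 -m jog '[[0,0,-0.7,0],[0,0,-2,0],[0,0,-4,0],[0,0,-6,0],[0,0,-8,0],[0,0,-10,0],[0,0,-12,0],[0,0,-14,0],[0,0,-15,0],[0,0,-15,0]]'
python3 -m jog '[[-1.5,0,0,0],[-4,0,0,0],[-7,0,0,0],[-10,0,0,0],[-13,0,0,0],[-16,0,0,0],[-19,0,0,0],[-22,0,0,0],[-25,0,0,0],[-28,0,0,0],[-31,0,0,0],[-34,0,0,0],[-37,0,0,0],[-40,0,0,0],[-43,0,0,0],[-45,0,0,0],[-46,0,0,0],[-46,0,0,0],[-46,0,0,0]]'
python3 - <<'E'
from h import *
p,P,d,f=cam('top','t3.png'); z=P[...,2]
m=((z>.055)&(z<.09)&(P[...,1]>.07)&(P[...,1]<.36)&(P[...,0]>.48)&(P[...,0]<.63)).astype(np.uint8)
n,l,st,_=cv2.connectedComponentsWithStats(m)
for k in range(1,n):
    if st[k,4]<100: continue
    q=P[l==k]; c=np.array(cv2.minEnclosingCircle(np.ascontiguousarray(q[:,:2]*1000,dtype=np.float32))[0])-[551.9,212.6]
    a=-.1316; print('local',(c@np.array([[np.cos(a),-np.sin(a)],[np.sin(a),np.cos(a)]])).round(1),'z',np.median(q[:,2]).round(4),np.percentile(q[:,2],[5,95]).round(4),np.median(p[l==k],0))
cam('side','s3.png')
E
```

```text
t: 37.48
eef_pos: [0.5641, 0.3106, 0.0277]
tool_rot: [-0.0, 0.752, 0.659, 0.0]
contact_force: [-0.4, -0.4, 0.6]
gripper_width: 0.998
grasp_force: 0.0
t: 38.32
eef_pos: [0.5655, 0.3118, 0.1815]
tool_rot: [0.001, 0.752, 0.659, 0.003]
contact_force: [-0.2, 0.1, 0.1]
gripper_width: 1.003
grasp_force: 0.0
t: 39.9
eef_pos: [0.5034, -0.145, 0.177]
tool_rot: [-0.001, 0.752, 0.659, -0.0]
contact_force: [0.2, 0.3, 0.2]
gripper_width: 1.0
grasp_force: 0.0
local [-0.6 97.5] z 0.0684 [0.0609 0.071 ] [224. 211. 191.]
local [-0.2 30.9] z 0.0683 [0.0628 0.0712] [49. 39. 31.]
local [  0.2 -33.2] z 0.0684 [0.0643 0.0711] [ 54.  61. 132.]
local [ -0.1 -99.8] z 0.0683 [0.0653 0.071 ] [166.  51.  46.]
```

View pics/t3.png

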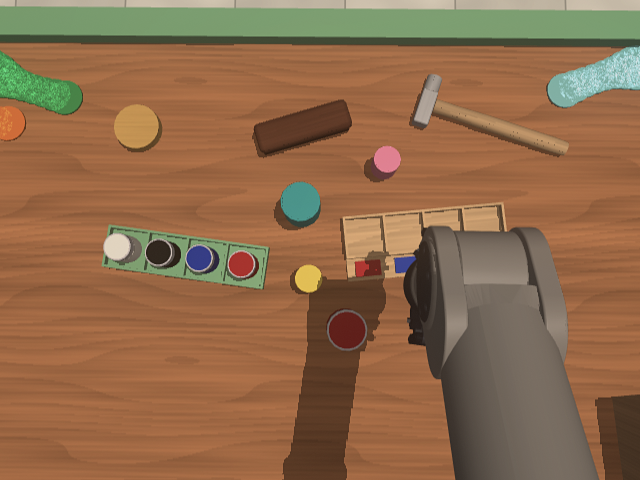

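View pics/s3.png

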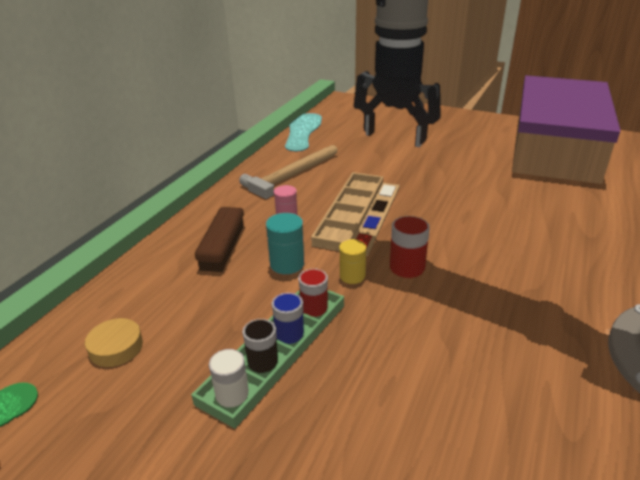

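All four jars stand upright in the green rack, left to right white (118,247), black (160,252), blue (201,258), red (242,264). Lids are at z=68 mm and each jar is within about 2 mm of its compartment centre. The gripper is clear.

```bash
python3 -m jog '[[0,0,0,0],[0,0,0,0],[0,0,0,0],[0,0,0,0]]'; python3 -c "
from station import bot
print(bot.hand_in())"
```

```text
t: 40.33
eef_pos: [0.5041, -0.1449, 0.1777]
tool_rot: [0.0, 0.752, 0.66, 0.0]
contact_force: [-0.6, -0.1, 0.1]
gripper_width: 0.999
grasp_force: 0.0
the job is handed in; nothing more can be done
None
```

The job is handed in at about 40 s: all four jars stand upright in the green rack in reverse order (white, black, blue, red from the left), each within about 2 mm of its compartment centre, let go and with the gripper clear.

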